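Clip the missing label holder onto the parts shelf and hold it home

TASK

The red bin on the green bench shelf still lacks its label holder. Take away the solder reel that stands in the way behind the shelf's front lip and leave it in the blue tray, then slip the loose white label holder over the lip, centred in front of the red bin, card facing out like its neighbours, and push it down past its spring until it is fully home. Finish with your fingers still on the holder, pressing it firmly down (some 15 N) so that I can tighten its two clamp screws, and leave everything else where it is.

Things in the scene. Friction and masses are not known exactly. Their poses are not given: they have to be found in the camera images.
- shelf: Fixed green steel bench shelf, 300 deep (x) x 420 wide (y). Origin: centre of its underside, on the bench; -x is its front, facing the robot. Board top at z = 100 mm. Along the whole front edge runs an upright lip, 3 mm thick, its middle plane at x = -148.5 mm, its top edge at z = 130 mm (30 mm above the board). Turned up to 0.15 rad.
- red_bin: Red hopper-front parts bin, 170 deep x 105 wide x 75 high, fixed on the shelf board, one of a row of three 130 mm apart in any order; each of the two yellow ones already has its label holder on the lip. Origin: centre of its underside, on the board; axes parallel to the shelf's. Its low front stands 86 mm behind the lip.
- label_place (a point): Where the holder belongs: the point of the lip's top edge, in the middle of its thickness, straight in front of the centre of the red bin. 130 mm above the bench. Axes parallel to the shelf's (x from the lip to the bin, y along the lip).
- label_holder: Loose white plastic clip, 16 thick (x) x 64 wide (y) x 46 high, 70 g, standing on its two legs on the bench. Origin: centre of its underside; x points from card face to back. The top 20 mm is a solid grip bar (16 x 64). Below it two 4 mm legs, 26 mm long: face (-x, with card and red band) and tongue (+x), with an 8 mm slot between them, open below.
- holder_grip (a point): Middle of the holder's grip bar, 36 mm above the holder's origin. The bar's underside is the slot's roof; home, it sits on the lip's top edge and this point is 10 mm above that edge. In the slot a sprung steel leaf slopes from tongue to face: after some 8 mm of travel it resists, up to 3 to 8 N, gives way at 16 mm and then rubs; at 26 mm, home, the force rises steeply.
- holder_card (a point): Middle of the card on the outside of the holder's face, 8.5 mm to -x of the holder's middle.
- solder_reel: The obstacle: small solder reel standing on end on the shelf board behind the lip, in front of the red bin: blue plastic flanges 48 mm in diameter, silvery winding between, 44 mm high, 250 g. Origin: centre of its underside.
- blue_tray: Blue open plastic tray on the bench in front of the shelf, fixed, 120 deep (x) x 180 wide (y) x 35 high, walls and floor 4 mm thick. Origin: centre of its underside.
- hard_drive: Bystander: hard drive, 147 x 102 x 26, lying on the bench to the left.
- multimeter: Bystander: yellow multimeter, 150 x 78 x 40, lying to the left of the shelf.
- spray_can: Bystander: blue spray can, 53 mm in diameter, 170 high, on the bench at the far right, beyond the label holder.
- screwdriver: Bystander: screwdriver lying on the bench at the right, near the robot.
- screw_jar: Bystander: small amber jar with black cap, 38 mm in diameter, 45 high, on the shelf board behind the lip, in front of one yellow bin.
- tape_roll: Bystander: black roll of tape, 52 mm in diameter, 18 high, lying on the shelf board behind the lip, in front of the other yellow bin.
Not all that is in view belongs to the job. Of the things shaped like the blue_tray, the blue one is meant.

How it is judged:
By the outcome, as a careful person would: the job done as asked, in the order asked, and still so for the second after the job is handed in, while the arm keeps its last pose, push and grip.
It also fails if it takes over 64 s, if anything falls off the work surface, if the arm or the gripper's body presses on something with over 40 N, if the wrist force passes 120 N, or if a joint passes its speed limit or range.

ROBOT

A 6-joint arm with a two-finger parallel gripper is mounted at the origin on the work surface. World frame = base frame: x ahead of the robot, y to its left, z up, the work surface at z = 0. Lengths are in m, angles in rad, forces in N, time in s.
With the tool pointing down it reaches from about 0.35 to 0.975 m from the base axis. Payload 4.9 kg.
Tool frame: the origin (TCP) lies on the front face of the gripper's body, between the roots of the fingers; the fingertips stand ctrl.tip_extent ahead of it and the grasp point (between the pads) lies 54 mm ahead of it (ctrl.tip_extent is the distance from the TCP to the fingertips, in m); z points along the fingers, y is the line along which they close (so a half turn about z gives the same grasp; the last joint's range is limited). The gripper opens to 85 mm and grips with 20 to 120 N. Pads are 22 mm wide; open, the fingers measure 114 mm over their backs; the gripper's body (76 mm by 85 mm) begins 54 mm behind the grasp point. The pads swing forward as they close: fully open they stand 13 mm farther back than shut.
Start: joints at [1.027, 0.053, 1.613, -0, 1.476, -0.119], TCP at [0.258, 0.569, 0.304] pointing down, gripper open.
Joint ranges: [-3.01, 3.01], [-1.01, 2.22], [0.06, 2.58], [-1.02, 4.17], [0.09, 2.62], [-3.14, 3.14]. Speed limits (rad/s): [2.57, 2.57, 3.14, 3.14, 3.14, 3.14].

INTERFACE

Orientations are given as a rotation vector (axis times angle).
In Python, from station import ctrl gives the robot as it stands.
- The arm moves only by the tool apply_moves, never from a script. Its argument "rows" is one flat list of numbers, 6 for each row, row after row: the shift along the tool's x, y, z normalised to -1 to 1, where 1 is 0.6 m, then the turn, a rotation vector about the tool's x, y, z normalised to -1 to 1, where 1 is 90 degrees. A call has 1 to 20 rows; each row is the pose to reach, as a shift and turn from the pose commanded when the call began, along the tool's axes at that moment; what a row does not reach only later rows make up. A row lasts 1/10 s, in which the tool goes at most 50 mm and 8.59 degrees, less where a joint would pass 70% of its speed; a pose out of reach is approached as far as the arm can. A call with a number of a shift or a turn outside -1 to 1 is refused whole. A call with a gripper value outside its range is refused whole. "grip" is the opening, from 0 (shut) to 1 (fully open), set as the call begins (left out, the last holds). The fingers move at their own pace and stop on an object; "grip_force" is the grip in N (left out, the last holds). Time passes only in rows, so rows that repeat a pose let the fingers close. It gives the time, the measured TCP pose, the force, the opening and the grip force at its end, in the units of the state.
- ctrl.get_obs(): the state, without advancing time (a new reading comes with each control period).
- ctrl.get_image(name): name is "side" or "top"; returns (picture, depth): 420x560x3 uint8, blue, green, red; 420x560 float32, m along the optical axis (not along the pixel's ray), 0 where there is no reading.
- ctrl.camera_model(name): a dict with "mtx" (3x3 intrinsics, pixels), "k1" (the pictures are not rectified: a ray, as slopes to the right and down, at radius r is drawn at 1 + k1 r^2 times it, then the intrinsics apply), "R" (3x3) and "t" (3): a world point X has camera coordinates R X + t. Camera axes: x right, y down, z forward; pixel columns grow to the right and rows downward; lengths in m; the calibration is good to about 2 mm. A picture is of the moment at which its call begins. camera_model takes no time and is no camera call.
- ctrl.finish_job(): hands the job in; it is judged then, once.
The state is a dict: "t": time; "q": joint angles; "dq": joint speeds; "effort": joint torques, N m; "tool_pos": TCP position; "tool_rot": TCP orientation; "contact_force": force on the tool from outside, world axes, zero at the start; "wrist_torque": the same for the moment, N m; "opening": finger opening in m; "grip_force": force on a finger pad.
Only numpy, scipy, OpenCV 4.12 (cv2) and the standard library are available. Lean on these libraries where they do the work, as an engineer would, in place of code of your own. Each camera call takes 0.05 s, during which the arm holds its last target. There are 200 camera calls.

## Working session

There is one attempt and no reset: what is moved stays moved. The work goes in short steps, Python scripts to look and compute and a tool call to move; the robot and the scene stay as the last step left them, time stands still between calls to the robot, and variables do not carry over. Pictures are saved under pics/ and viewed, at most 10 in all, crops included, and the job is handed in when it is done.

Besides the shell and the picture viewer there is one more tool, called after "Request:" as name(argument=value, ...) on one line, values as JSON. apply_moves: Moves the arm, as the interface text tells. Its arguments: {"type":"object","properties":{"rows":{"type":"array","items":{"type":"number"}},"grip":{"type":"number"},"grip_force":{"type":"number"}},"required":["rows"]}

```bash
ls; mkdir -p pics; cat > h.py <<'E'
import numpy as np, cv2
from station import ctrl
from scipy.spatial.transform import Rotation as Rn
def grab(n):
    im,d=ctrl.get_image(n); np.savez(f'/tmp/{n}.npz',im=im,d=d); return im,d
def load(n):
    z=np.load(f'/tmp/{n}.npz'); return z['im'],z['d']
def rays(n,px):
    m=ctrl.camera_model(n); K=np.array(m['mtx'],float)
    p=cv2.undistortPoints(np.array(px,float).reshape(-1,1,2),K,np.array([m['k1'],0,0,0.])).reshape(-1,2)
    return np.array(m['R']),np.array(m['t']),np.c_[p,np.ones(len(p))]
def on_plane(n,px,z):
    R,t,r=rays(n,px); c=-R.T@t; d=r@R; s=(z-c[2])/d[:,2]; return c+d*s[:,None]
def from_depth(n,px,d):
    R,t,r=rays(n,px); px=np.array(px,int).reshape(-1,2); z=d[px[:,1],px[:,0]]
    return (r*z[:,None]-t)@R
def cloud(n,d):
    v,u=np.mgrid[:d.shape[0],:d.shape[1]]; return from_depth(n,np.c_[u.ravel(),v.ravel()],d).reshape(d.shape+(3,))
E
python3 - <<'E'
from h import *
for n in('side','top'):
    im,d=grab(n); cv2.imwrite(f'pics/{n}0.png',im); m=ctrl.camera_model(n); R=np.array(m['R']);print(n,-R.T@m['t'],R[2],m['k1'],m['mtx'])
o=ctrl.get_obs(); print(o, ctrl.tip_extent)
E
```

```text
pics
side [ 0.45242488 -0.91348702  0.89188281] [ 0.04234997  0.75266056 -0.65704533] 0.011676741944802211 [[401.54163987   0.         275.40698175]
 [  0.         401.54163987 212.13080575]
 [  0.           0.           1.        ]]
top [ 0.33785153 -0.01704158  1.23002267] [ 0.14093686  0.01314885 -0.98993126] -0.11244045041877318 [[421.41937011   0.         287.53022144]
 [  0.         421.41937011 215.61488536]
 [  0.           0.           1.        ]]
{'t': 0.1, 'q': array([ 1.02698308e+00,  5.32805088e-02,  1.61416158e+00,  2.17786012e-06,
        1.47598346e+00, -1.18986953e-01]), 'dq': array([ 1.88646183e-05, -1.36346618e-03, -3.35404128e-03, -1.01038487e-03,
        9.74949447e-04, -5.70955134e-04]), 'effort': array([ 2.08585830e-04, -3.94903314e+01, -3.71363640e+01, -1.49836505e-04,
        3.91161288e-03, -2.06441507e-05]), 'tool_pos': array([0.25736998, 0.56907825, 0.30278931]), 'tool_rot': array([-6.62182660e-01, -3.07039925e+00,  2.72081864e-03]), 'contact_force': array([ 0.16552514,  0.31706681, -0.54943515]), 'wrist_torque': array([ 0.01876631, -0.01804397,  0.00251489]), 'grip_force': 0.0, 'opening': 0.08556330325662752} 0.0726
```

View pics/side0.png

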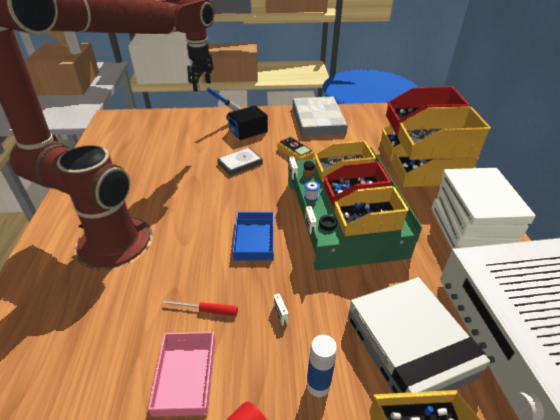

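View pics/top0.png

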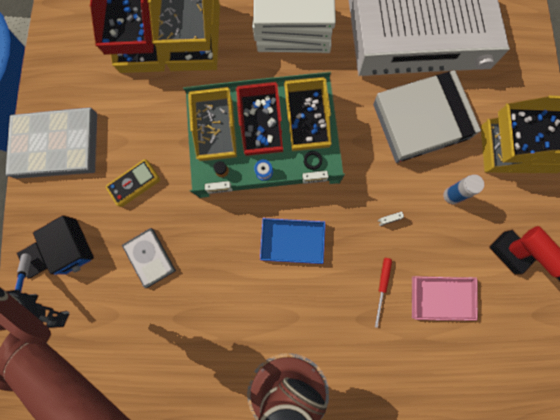

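The side view shows the red bin in the middle of the row, with the reel in front of it at (312,190). The mounted holders are at (293,168) and (311,218), and the loose one is at (281,309). In the top view the reel is at (263,169), the mounted holders at (218,186) and (316,177), the loose holder at (391,218) and the blue tray at (294,242).

```bash
cat > m.py <<'E'
from h import *
im,d=load('top'); si,sd=load('side')
def blobs(im,lo,hi,box,amin=15):
    hsv=cv2.cvtColor(im,cv2.COLOR_BGR2HSV); m=cv2.inRange(hsv,lo,hi); k=np.zeros_like(m); x0,y0,x1,y1=box; k[y0:y1,x0:x1]=m[y0:y1,x0:x1]
    cs,_=cv2.findContours(k,cv2.RETR_EXTERNAL,cv2.CHAIN_APPROX_NONE)
    return [c for c in cs if cv2.contourArea(c)>=amin],k
W=((0,0,170),(180,70,255))
P=cloud('top',d); S=cloud('side',sd)
def rep(n,im,C,rng,box,z):
    cs,k=blobs(im,*rng,box)
    for c in cs:
        r=cv2.minAreaRect(c); b=on_plane(n,cv2.boxPoints(r),z); 
        mm=np.zeros(k.shape,np.uint8); cv2.drawContours(mm,[c],-1,255,-1); q=C[mm>0]; 
        print(n,np.round(r[0],1),cv2.contourArea(c),'ctr',on_plane(n,[r[0]],z).round(4)[0],'edges',[ (np.linalg.norm(b[i+1]-b[i]).round(4),np.degrees(np.arctan2(*(b[i+1]-b[i])[1::-1])).round(1)) for i in(0,1)],'cloud med/max z',np.median(q,0).round(4),np.percentile(q[:,2],95).round(4))
rep('top',im,P,W,(375,205,410,235),.046)
rep('top',im,P,W,(200,175,235,197),.150)
rep('top',im,P,W,(295,165,335,187),.150)
rep('side',si,S,W,(265,288,295,330),.046)
rep('side',si,S,W,(285,150,300,185),.150)
rep('side',si,S,W,(303,200,320,235),.150)
B=((100,110,40),(130,255,255))
rep('top',im,P,B,(250,210,335,275),.035)
rep('top',im,P,B,(250,158,278,182),.144)
rep('side',si,S,B,(300,175,325,202),.144)
rep('side',si,S,B,(230,205,280,265),.035)
R=((0,150,60),(8,255,255))
rep('top',im,P,R,(230,78,288,160),.175)
q=P[(P[...,2]>.12)&(P[...,2]<.135)&(P[...,0]<.8)&(P[...,0]>.4)&(abs(P[...,1])<.3)]; print(len(q))
a=cv2.resize(im[150:250,190:420],None,fx=3.4,fy=3.4,interpolation=cv2.INTER_CUBIC)
b=cv2.resize(si[140:335,230:370],None,fx=1.25,fy=1.25)
b=cv2.resize(si[145:240,280:340],None,fx=2.6,fy=2.6,interpolation=cv2.INTER_CUBIC); c=cv2.resize(si[285:335,255:310],None,fx=5,fy=5,interpolation=cv2.INTER_CUBIC)
o=np.zeros((600,790,3),np.uint8); o[:340,:782]=a; o[342:342+b.shape[0],:b.shape[1]]=b; o[342:342+c.shape[0],300:300+c.shape[1]]=c
cv2.imwrite('pics/c0.png',o)
E
python3 m.py
```

```text
top [391.4 217.3] 107.5 ctr [ 0.5011 -0.297   0.046 ] edges [(np.float64(0.0679), np.float64(-73.9)), (np.float64(0.0166), np.float64(-165.6))] cloud med/max z [ 0.5018 -0.296   0.0456] 0.0483
top [216.9 185.3] 118.5 ctr [0.5724 0.1831 0.15  ] edges [(np.float64(0.0644), np.float64(-83.9)), (np.float64(0.0161), np.float64(-172.5))] cloud med/max z [0.5729 0.1835 0.1495] 0.1533
top [314.9 174.9] 116.5 ctr [ 0.5996 -0.0747  0.15  ] edges [(np.float64(0.0637), np.float64(-84.2)), (np.float64(0.0158), np.float64(-175.3))] cloud med/max z [ 0.5995 -0.075   0.1499] 0.1529
side [280.5 304.4] 121.5 ctr [ 0.4999 -0.3009  0.046 ] edges [(np.float64(0.0176), np.float64(26.4)), (np.float64(0.0676), np.float64(-73.1))] cloud med/max z [ 0.4998 -0.2991  0.0449] 0.0471
side [293.  162.5] 52.0 ctr [0.5717 0.1802 0.15  ] edges [(np.float64(0.0201), np.float64(27.4)), (np.float64(0.0691), np.float64(-84.7))] cloud med/max z [0.573  0.1862 0.1481] 0.1517
side [310.9 214.2] 92.5 ctr [ 0.5988 -0.078   0.15  ] edges [(np.float64(0.0208), np.float64(23.4)), (np.float64(0.071), np.float64(-84.9))] cloud med
[... 290 characters left out ...]
(np.float64(0.0472), np.float64(-71.2)), (np.float64(0.0579), np.float64(-161.7))] cloud med/max z [0.6194 0.0626 0.1433] 0.1469
side [312.5 185.5] 111.5 ctr [0.6212 0.061  0.144 ] edges [(np.float64(0.0467), np.float64(-3.2)), (np.float64(0.0456), np.float64(-98.0))] cloud med/max z [0.6201 0.0632 0.1426] 0.1456
side [253.  235.5] 1741.0 ctr [ 0.4335 -0.0362  0.035 ] edges [(np.float64(0.1299), np.float64(-3.2)), (np.float64(0.2049), np.float64(-93.0))] cloud med/max z [ 0.4349 -0.009   0.0043] 0.0336
top [259.4 118.3] 2737.5 ctr [0.7472 0.0711 0.175 ] edges [(np.float64(0.1136), np.float64(-84.2)), (np.float64(0.1956), np.float64(-174.1))] cloud med/max z [0.767  0.0741 0.1259] 0.1744
4328
```

View pics/c0.png

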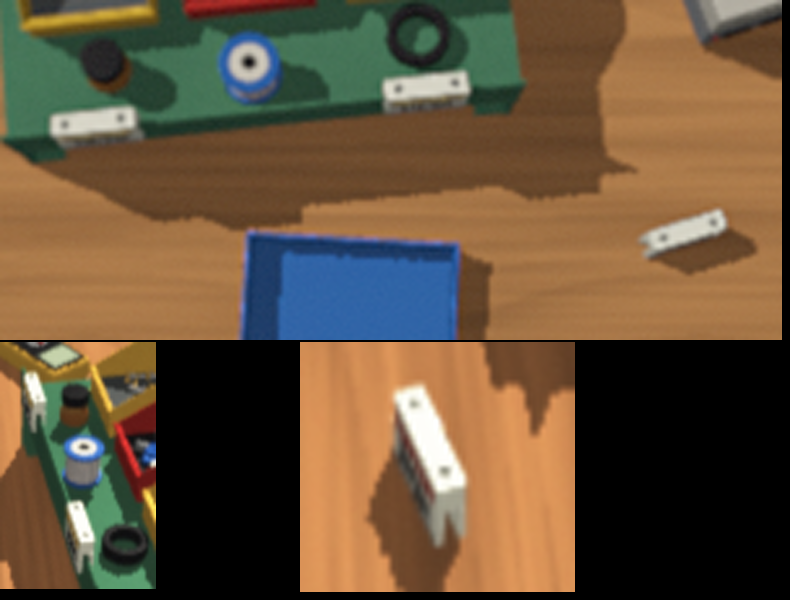

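Both views agree on the places, and the heights match the text (0.150, 0.046, 0.144). The crop shows the loose holder's red face already pointing -x. Next I fit the reel circle and write a helper that gives shifts and turns in tool units.

```bash
cat >> h.py <<'E'
def goal(*wps):
    """wps: (x,y,z,yaw_deg of tool y). prints shift/turn in move units from the measured pose"""
    o=ctrl.get_obs(); R0=Rn.from_rotvec(o['tool_rot']); print('t',o['t'],'pos',o['tool_pos'].round(4),'F',o['contact_force'].round(1),'open',o['opening'].round(4))
    for x,y,z,w in wps:
        a=np.radians(w); best=None
        for s in (0,np.pi):
            ty=np.array([np.cos(a+s),np.sin(a+s),0]); tz=np.array([0,0,-1.]); R=Rn.from_matrix(np.c_[np.cross(ty,tz),ty,tz])
            rv=(R0.inv()*R).as_rotvec()
            if best is None or np.linalg.norm(rv)<np.linalg.norm(best): best=rv
        sh=R0.inv().apply(np.array([x,y,z])-o['tool_pos'])
        print(np.r_[sh/.6,best/(np.pi/2)].round(4).tolist(),'mm',np.linalg.norm(sh*1e3).round(),'deg',np.degrees(np.linalg.norm(best)).round(1))
E
python3 - <<'E'
from h import *
for n in('top','side'):
    im,d=load(n); P=cloud(n,d); q=P[(abs(P[...,2]-.144)<.006)&(abs(P[...,0]-.62)<.04)&(abs(P[...,1]-.062)<.04)]
    print(n,len(q),cv2.minEnclosingCircle(q[:,:2].astype(np.float32)),np.median(q,0))
    # front edge of lip: points z .126-.134, x along shelf normal
    q=P[(abs(P[...,2]-.130)<.003)&(abs(P[...,0]-.586)<.04)&(abs(P[...,1]-.054)<.09)]
    a=np.radians(6); u=(q[:,:2]-[.586,.054])@[np.cos(a),np.sin(a)]; print('lip u',len(q),np.percentile(u,[5,25,50,75,95]).round(4))
goal((.619,.062,.26,96),(.619,.062,.181,96))
E
```

```text
top 244 ((0.6206545829772949, 0.06379668414592743), 0.024109777063131332) [0.62037933 0.06271448 0.14370336]
lip u 85 [-0.0016 -0.0007  0.0005  0.0013  0.002 ]
side 126 ((0.6216578483581543, 0.061929695308208466), 0.025561891496181488) [0.61990769 0.05980778 0.14275809]
lip u 47 [-0.0025 -0.0019 -0.0004  0.0174  0.031 ]Traceback (most recent call last):
  File "<stdin>", line 8, in <module>
  File "h.py", line 21, in goal
    o=ctrl.get_obs(); R0=Rn.from_rotvec(o['tool_rot']); print('t',o['t'],'pos',o['tool_pos'].round(4),'F',o['contact_force'].round(1),'open',o['opening'].round(4))
                                                                                                                                             ^^^^^^^^^^^^^^^^^^
AttributeError: 'float' object has no attribute 'round'
```

```bash
sed -i "s/o\['opening'\].round(4)/round(o['opening'],4)/" h.py; python3 -c "
from h import *
goal((.6205,.063,.304,96),(.6205,.063,.215,96))"
```

```text
t 0.1 pos [0.2574 0.5691 0.3028] F [ 0.2  0.3 -0.5] open 0.0856
[-0.8991, -0.519, -0.0013, -0.0011, -0.0004, -0.3371] mm 623.0 deg 30.3
[-0.8991, -0.5188, 0.1471, -0.0011, -0.0004, -0.3371] mm 629.0 deg 30.3
```

Request:
apply_moves(rows=[-0.8991,-0.519,0,0,0,-0.337,-0.8991,-0.519,0,0,0,-0.337,-0.8991,-0.519,0,0,0,-0.337,-0.8991,-0.519,0,0,0,-0.337,-0.8991,-0.519,0,0,0,-0.337,-0.8991,-0.519,0,0,0,-0.337,-0.8991,-0.519,0,0,0,-0.337,-0.8991,-0.519,0,0,0,-0.337,-0.8991,-0.519,0,0,0,-0.337,-0.8991,-0.519,0,0,0,-0.337,-0.8991,-0.519,0,0,0,-0.337,-0.8991,-0.519,0,0,0,-0.337,-0.8991,-0.519,0,0,0,-0.337,-0.8991,-0.519,0,0,0,-0.337,-0.8991,-0.519,0,0,0,-0.337,-0.8991,-0.519,0.147,0,0,-0.337,-0.8991,-0.519,0.147,0,0,-0.337,-0.8991,-0.519,0.147,0,0,-0.337,-0.8991,-0.519,0.147,0,0,-0.337,-0.8991,-0.519,0.147,0,0,-0.337], grip=1)

```text
t: 2.1
tool_pos: [0.6219, 0.0641, 0.2189]
tool_rot: [-0.166, 3.133, -0.0]
contact_force: [-0.5, -0.1, 0.4]
opening: 0.0854
grip_force: 0.0
```

```bash
python3 -c "
from h import *
goal((.6205,.063,.181,96))
s,_=grab('side'); cv2.imwrite('pics/s1.png',cv2.resize(s[110:250,240:390],None,fx=4,fy=4))"
```

```text
t 2.1 pos [0.6219 0.0641 0.2189] F [-0.5 -0.1  0.4] open 0.0854
[0.0027, -0.0015, 0.0632, -0.0003, 0.0029, 0.0006] mm 38.0 deg 0.3
```

View pics/s1.png

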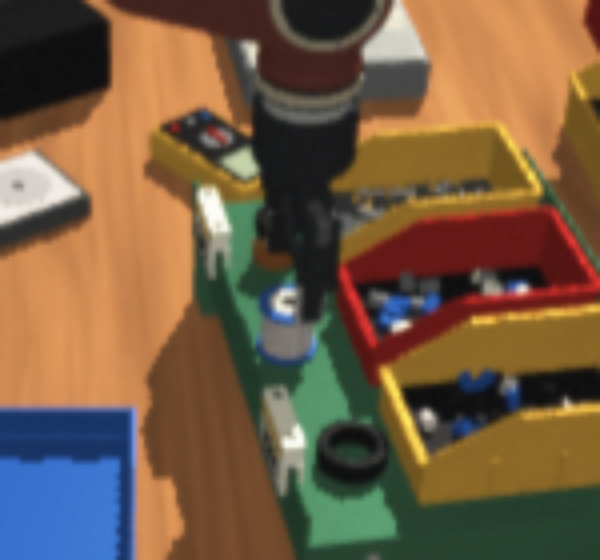

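The open fingers straddle the reel: the near fingertip is at crop (315,315) and the reel top at (287,300). I check the near fingertip's ray before descending.

```bash
python3 -c "
from h import *
for z in(.146,.155,.16): print(on_plane('side',[(240+312/4,110+318/4)],z))
m=ctrl.camera_model('side')
for p in [(.617,.013,.150),(.627,.113,.150),(.6205,.063,.144)]:
  c=np.array(m['R'])@p+m['t']; u=np.array(m['mtx'])@(c/c[2]); print(p,(u[:2]-[240,110])*4)"
```

```text
[[0.63486627 0.03761179 0.146     ]]
[[0.63266489 0.02613561 0.155     ]]
[[0.6314419  0.01975995 0.16      ]]
(0.617, 0.013, 0.15) [292.92711881 334.93821394]
(0.627, 0.113, 0.15) [289.41709121 255.73157403]
(0.6205, 0.063, 0.144) [288.69843827 300.43777482]
```

The fingertip ray agrees: the near finger is expected at x≈0.627 once the yaw is counted. Descend and grip.

Request:
apply_moves(rows=[0.0025,-0.0015,0.032,0,0.003,0,0.0025,-0.0015,0.065,0,0.003,0,0.0025,-0.0015,0.065,0,0.003,0,0.0025,-0.0015,0.065,0,0.003,0])

```text
t: 2.55
tool_pos: [0.6191, 0.0623, 0.1763]
tool_rot: [0.164, -3.132, 0.0]
contact_force: [0.8, 0.3, -0.1]
opening: 0.0853
grip_force: 0.0
```

Request:
apply_moves(rows=[0,0,0,0,0,0,0,0,0,0,0,0,0,0,0,0,0,0,0,0,0,0,0,0,0,0,0,0,0,0,0,0,0,0,0,0,0,0,0,0,0,0,0,0,0,0,0,0,0,0,0,0,0,0,0,0,0,0,0,0], grip=0.3, grip_force=40)

```text
t: 3.55
tool_pos: [0.62, 0.0624, 0.1782]
tool_rot: [0.164, -3.135, 0.0]
contact_force: [-0.7, 1.2, 5.6]
opening: 0.046
grip_force: 40.2
```

```bash
python3 -c "
from h import *
goal((.621,.063,.24,96),(.436,-.0155,.24,87),(.436,-.0155,.092,87))"
```

```text
t 3.55 pos [0.62   0.0624 0.1782] F [-0.7  1.2  5.6] open 0.046
[-0.0015, 0.0007, -0.103, -0.0, -0.0017, -0.0001] mm 62.0 deg 0.2
[0.3188, -0.0972, -0.1021, -0.0002, -0.0017, 0.0999] mm 209.0 deg 9.0
[0.3182, -0.0972, 0.1446, -0.0002, -0.0017, 0.0999] mm 218.0 deg 9.0
```

Request:
apply_moves(rows=[0,0,-0.05,0,0,0,0,0,-0.103,0,0,0,0,0,-0.103,0,0,0,0.08,-0.024,-0.103,0,0,0.025,0.16,-0.048,-0.103,0,0,0.05,0.24,-0.073,-0.103,0,0,0.075,0.3188,-0.0972,-0.103,0,0,0.1,0.3188,-0.0972,-0.103,0,0,0.1,0.3188,-0.0972,-0.103,0,0,0.1,0.3185,-0.0972,-0.03,0,0,0.1,0.3185,-0.0972,0.04,0,0,0.1,0.3185,-0.0972,0.09,0,0,0.1,0.3185,-0.0972,0.13,0,0,0.1,0.3185,-0.0972,0.13,0,0,0.1,0.3185,-0.0972,0.13,0,0,0.1])

```text
t: 5.05
tool_pos: [0.4357, -0.0154, 0.0995]
tool_rot: [-0.081, -3.135, 0.001]
contact_force: [0.4, -0.4, -1.9]
opening: 0.0457
grip_force: 41.6
```

```bash
python3 -c "
from h import *
goal((.436,-.0155,.084,87))"
```

```text
t 5.05 pos [ 0.4357 -0.0154  0.0995] F [ 0.4 -0.4 -1.9] open 0.0457
[-0.0007, -0.0001, 0.0258, -0.0003, -0.0037, 0.0003] mm 15.0 deg 0.3
```

Request:
apply_moves(rows=[0,0,0.012,0,0,0,0,0,0.022,0,0,0,0,0,0.0275,0,0,0,0,0,0.0275,0,0,0,0,0,0.0275,0,0,0])

```text
t: 5.55
tool_pos: [0.435, -0.0157, 0.0833]
tool_rot: [-0.082, -3.136, 0.001]
contact_force: [-0.7, 0.7, -2.1]
opening: 0.046
grip_force: 41.6
```

Request:
apply_moves(rows=[0,0,0,0,0,0,0,0,0,0,0,0,0,0,0,0,0,0,0,0,0,0,0,0,0,0,0,0,0,0,0,0,0,0,0,0,0,0,0,0,0,0,0,0,-0.1,0,0,0,0,0,-0.2,0,0,0,0,0,-0.25,0,0,0,0,0,-0.25,0,0,0], grip=1)

```text
t: 6.65
tool_pos: [0.4394, -0.0163, 0.2419]
tool_rot: [0.082, 3.13, -0.005]
contact_force: [1.1, 0.2, 0.5]
opening: 0.0856
grip_force: 0.0
```

```bash
python3 -c "
from h import *
goal((.5005,-.2975,.20,16.5),(.5005,-.2975,.14,16.5))
s,_=grab('side'); cv2.imwrite('pics/s2.png',cv2.resize(s[140:350,190:390],None,fx=2.8,fy=2.8))"
```

```text
t 6.65 pos [ 0.4394 -0.0163  0.2419] F [1.1 0.2 0.5] open 0.0856
[-0.1255, -0.4625, 0.0726, 0.0025, 0.0072, 0.7833] mm 291.0 deg 70.5
[-0.1244, -0.4621, 0.1726, 0.0025, 0.0072, 0.7833] mm 305.0 deg 70.5
```

View pics/s2.png

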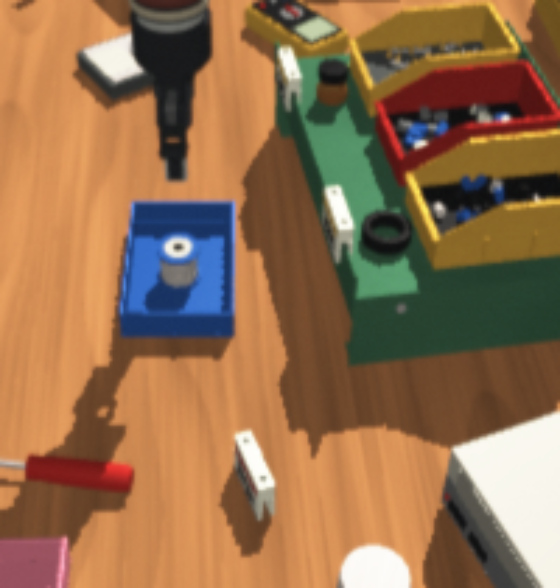

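The reel stands upright in the blue tray at crop (178,262). Next I go above the holder, closing along its thickness.

Request:
apply_moves(rows=[-0.1255,-0.4625,0.07,0,0.007,0.783,-0.1255,-0.4625,0.07,0,0.007,0.783,-0.1255,-0.4625,0.07,0,0.007,0.783,-0.1255,-0.4625,0.07,0,0.007,0.783,-0.1255,-0.4625,0.07,0,0.007,0.783,-0.1255,-0.4625,0.07,0,0.007,0.783,-0.1255,-0.4625,0.07,0,0.007,0.783,-0.1255,-0.4625,0.07,0,0.007,0.783,-0.1255,-0.4625,0.07,0,0.007,0.783,-0.1255,-0.4625,0.07,0,0.007,0.783,-0.1255,-0.4625,0.07,0,0.007,0.783,-0.1245,-0.462,0.15,0,0.007,0.783,-0.1245,-0.462,0.15,0,0.007,0.783,-0.1245,-0.462,0.15,0,0.007,0.783])

```text
t: 8.1
tool_pos: [0.4946, -0.2956, 0.1421]
tool_rot: [-1.868, -2.505, 0.004]
contact_force: [0.4, -0.6, 0.9]
opening: 0.0849
grip_force: 0.0
```

```bash
python3 -c "
from h import *
goal((.5005,-.2975,.093,16.5))
s,d=grab('side'); C=cloud('side',d)
k=cv2.inRange(cv2.cvtColor(s,cv2.COLOR_BGR2HSV),(0,0,150),(180,70,255)); k[:285]=0;k[335:]=0;k[:,:260]=0;k[:,300:]=0
q=C[(k>0)&(C[...,2]>.042)&(C[...,2]<.05)]; r=cv2.minAreaRect(q[:,:2].astype(np.float32)); print(len(q),r,q.mean(0))
t,d=load('top');C=cloud('top',d);q=C[(abs(C[...,2]-.046)<.004)&(abs(C[...,0]-.5)<.04)&(abs(C[...,1]+.297)<.05)]; print(len(q),cv2.minAreaRect(q[:,:2].astype(np.float32)),q.mean(0))
cv2.imwrite('pics/s3.png',cv2.resize(s[230:350,210:350],None,fx=4,fy=4))"
```

```text
t 8.1 pos [ 0.4946 -0.2956  0.1421] F [ 0.4 -0.6  0.9] open 0.0849
[-0.0068, 0.0095, 0.0816, -0.0078, -0.0074, 0.001] mm 49.0 deg 1.0
129 ((0.500319242477417, -0.30010393261909485), (0.016428928822278976, 0.06480524688959122), 17.023597717285156) [ 0.49963289 -0.30016663  0.04537822]
124 ((0.5013217329978943, -0.2982381582260132), (0.016959676519036293, 0.06510186195373535), 18.024826049804688) [ 0.50129726 -0.29792271  0.04562581]
```

View pics/s3.png

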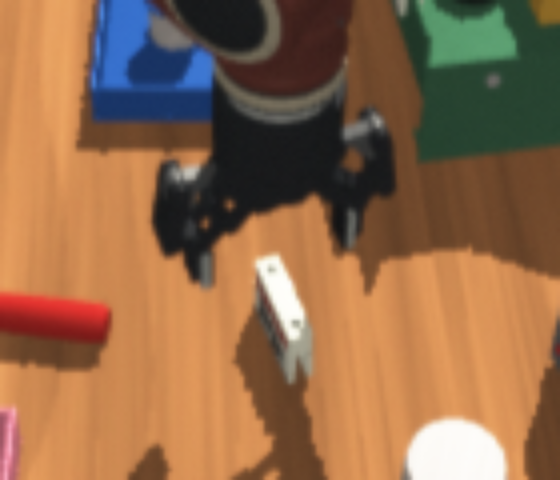

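The fingers straddle the holder at crop (283,305). Centre is about (0.501,-0.299) and yaw about 17°, and both views agree. I correct and descend.

Request:
apply_moves(rows=[0,0,0,0,0,0,0,0,0,0,0,0,0,0,0,0,0,0])

```text
t: 8.45
tool_pos: [0.4959, -0.2968, 0.1444]
tool_rot: [-1.872, -2.509, 0.005]
contact_force: [0.7, -0.5, 0.2]
opening: 0.0856
grip_force: 0.0
```

```bash
python3 -c "
from h import *
goal((.5008,-.299,.12,17),(.5008,-.299,.092,17))"
```

```text
t 8.45 pos [ 0.4959 -0.2968  0.1444] F [ 0.7 -0.5  0.2] open 0.0856
[-0.0062, 0.0072, 0.0406, -0.0059, -0.0047, -0.0052] mm 25.0 deg 0.8
[-0.0065, 0.0076, 0.0872, -0.0059, -0.0047, -0.0052] mm 53.0 deg 0.8
```

Request:
apply_moves(rows=[-0.006,0.007,0.02,-0.006,-0.005,-0.005,-0.006,0.007,0.05,-0.006,-0.005,-0.005,-0.0065,0.0075,0.075,-0.006,-0.005,-0.005,-0.0065,0.0075,0.087,-0.006,-0.005,-0.005,-0.0065,0.0075,0.087,-0.006,-0.005,-0.005,-0.0065,0.0075,0.087,-0.006,-0.005,-0.005])

```text
t: 9.05
tool_pos: [0.5002, -0.2987, 0.091]
tool_rot: [-1.868, -2.524, 0.0]
contact_force: [0.5, -0.7, -0.8]
opening: 0.0851
grip_force: 0.0
```

```bash
python3 -c "
from h import *
goal((.5008,-.299,.092,17))"
```

```text
t 9.05 pos [ 0.5002 -0.2987  0.091 ] F [ 0.5 -0.7 -0.8] open 0.0851
[-0.0008, 0.0008, -0.0017, -0.0006, -0.0008, -0.0003] mm 1.0 deg 0.1
```

Request:
apply_moves(rows=[0,0,0,0,0,0,0,0,0,0,0,0,0,0,0,0,0,0,0,0,0,0,0,0,0,0,0,0,0,0,0,0,0,0,0,0,0,0,0,0,0,0,0,0,0,0,0,0,0,0,0,0,0,0,0,0,0,0,0,0,0,0,0,0,0,0,0,0,0,0,0,0], grip=0, grip_force=80)

```text
t: 10.25
tool_pos: [0.5003, -0.2987, 0.0911]
tool_rot: [-1.869, -2.524, 0.0]
contact_force: [-0.0, -0.6, 4.8]
opening: 0.0147
grip_force: 78.6
```

```bash
python3 -c "
from h import *
o=ctrl.get_obs(); print(o['grip_force'])
goal((.5008,-.299,.2,17),(.54,.03,.25,6.2),(.54,.03,.25,-173.8))"
```

```text
78.60504448413849
t 10.25 pos [ 0.5003 -0.2987  0.0911] F [-0.  -0.6  4.8] open 0.0147
[-0.0005, 0.0006, -0.1815, -0.0004, -0.0005, -0.0004] mm 109.0 deg 0.1
[0.5049, 0.223, -0.2646, -0.0005, -0.0005, 0.1196] mm 367.0 deg 10.8
[0.5049, 0.223, -0.2646, -0.0005, -0.0005, 0.1196] mm 367.0 deg 10.8
```

Request:
apply_moves(rows=[0,0,-0.08,0,0,0,0,0,-0.16,0,0,0,0,0,-0.24,0,0,0,0.05,0.022,-0.298,0,0,0.012,0.12,0.053,-0.298,0,0,0.028,0.19,0.084,-0.298,0,0,0.045,0.26,0.115,-0.298,0,0,0.062,0.33,0.146,-0.298,0,0,0.078,0.4,0.177,-0.298,0,0,0.095,0.46,0.2,-0.298,0,0,0.11,0.505,0.223,-0.298,0,0,0.12,0.505,0.223,-0.298,0,0,0.12,0.505,0.223,-0.298,0,0,0.12,0.505,0.223,-0.298,0,0,0.12])

```text
t: 11.65
tool_pos: [0.5395, 0.0294, 0.269]
tool_rot: [-2.098, -2.335, 0.002]
contact_force: [-0.3, -0.7, -0.7]
opening: 0.0149
grip_force: 78.2
```

```bash
python3 -c "
from h import *
goal((.5855,.0537,.24,6.1))
s,d=grab('side'); t,_=grab('top')
a=cv2.resize(s[130:230,260:360],None,fx=4,fy=4,interpolation=cv2.INTER_CUBIC);b=cv2.resize(t[120:220,200:300],None,fx=4,fy=4,interpolation=cv2.INTER_CUBIC)
cv2.imwrite('pics/s4.png',np.hstack([a,b]))"
```

```text
t 11.65 pos [0.5395 0.0294 0.269 ] F [-0.3 -0.7 -0.7] open 0.0149
[0.032, 0.0808, 0.0481, -0.0018, -0.0007, 0.0003] mm 60.0 deg 0.2
```

View pics/s4.png

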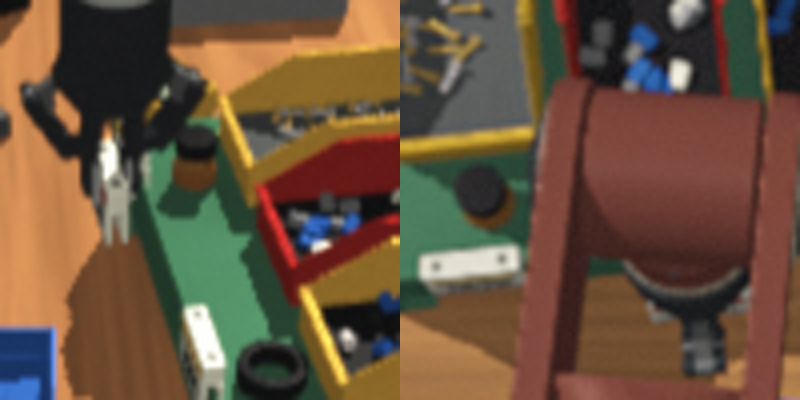

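Side view: holder upright in the hand with the slot open downward, legs at crop (110,243) and (124,240). I refine the place with the same method used on the loose holder, so that camera bias cancels.

```bash
python3 -c "
from h import *
import numpy as np
s,d=load('side'); 
" ; python3 - <<'E'
from h import *
for n,boxes in (('side',((285,150,300,185),(303,200,320,235))),):
    im,d=ctrl.get_image(n); C=cloud(n,d); k=cv2.inRange(cv2.cvtColor(im,cv2.COLOR_BGR2HSV),(0,0,140),(180,80,255))
    q=C[(k>0)&(abs(C[...,2]-.150)<.005)&(abs(C[...,0]-.5996)<.03)&(abs(C[...,1]+.0747)<.045)]
    print('R',len(q),cv2.minAreaRect(q[:,:2].astype(np.float32)))
    q=C[(k>0)&(C[...,2]>.15)&(C[...,2]<.27)&(abs(C[...,0]-.54)<.03)&(abs(C[...,1]-.03)<.05)]
    print('held',len(q),cv2.minAreaRect(q[:,:2].astype(np.float32)),q.min(0),q.max(0),np.median(q,0))
E
```

```text
R 93 ((0.5982264876365662, -0.0764508992433548), (0.01590891368687153, 0.06597430258989334), 4.826956748962402)
held 106 ((0.539002001285553, 0.02425854653120041), (0.01706661656498909, 0.06259024143218994), 6.710887908935547) [ 0.53159126 -0.00657583  0.18017463] [0.54895458 0.05609779 0.24732572] [0.54027854 0.00325324 0.22128202]
```

Request:
apply_moves(rows=[0.02,0.05,0,0,0,0,0.032,0.081,0.02,0,0,0.001,0.032,0.081,0.054,0,0,0.001,0.032,0.081,0.054,0,0,0.001,0.032,0.081,0.054,0,0,0.001,0.032,0.081,0.054,0,0,0.001])

```text
t: 12.4
tool_pos: [0.5863, 0.054, 0.2385]
tool_rot: [-2.101, -2.335, -0.001]
contact_force: [0.4, -0.3, -0.4]
opening: 0.0147
grip_force: 78.4
```

```bash
python3 - <<'E'
from h import *
goal((.5855,.0538,.2311,6))
s,d=grab('side'); C=cloud('side',d); k=cv2.inRange(cv2.cvtColor(s,cv2.COLOR_BGR2HSV),(0,0,140),(180,80,255))
q=C[(k>0)&(C[...,2]>.13)&(C[...,2]<.27)&(abs(C[...,0]-.586)<.03)&(abs(C[...,1]-.054)<.05)]; print(len(q),cv2.minAreaRect(q[:,:2].astype(np.float32)),q.min(0),q.max(0))
cv2.imwrite('pics/s5.png',cv2.resize(s[140:240,270:350],None,fx=6,fy=6,interpolation=cv2.INTER_CUBIC))
m=ctrl.camera_model('side'); a=np.radians(6)
def pr(p): c=np.array(m['R'])@p+m['t']; u=np.array(m['mtx'])@(c/c[2]); return ((u[:2]-[270,140])*6).round(0)
for v in(-.03,-.06): print('lip edge',v,pr([.5855-np.sin(a)*v,.0538+np.cos(a)*v,.130]))
E
```

```text
t 12.4 pos [0.5863 0.054  0.2385] F [ 0.4 -0.3 -0.4] open 0.0147
[-0.0002, -0.0014, 0.0124, 0.0001, -0.0006, 0.0004] mm 7.0 deg 0.1
104 ((0.5843863487243652, 0.052041321992874146), (0.01704169251024723, 0.068658746778965), 6.1809282302856445) [0.57751972 0.01746463 0.14676552] [0.5961448  0.08681402 0.21365745]
lip edge -0.03 [198. 342.]
lip edge -0.06 [211. 380.]
```

View pics/s5.png

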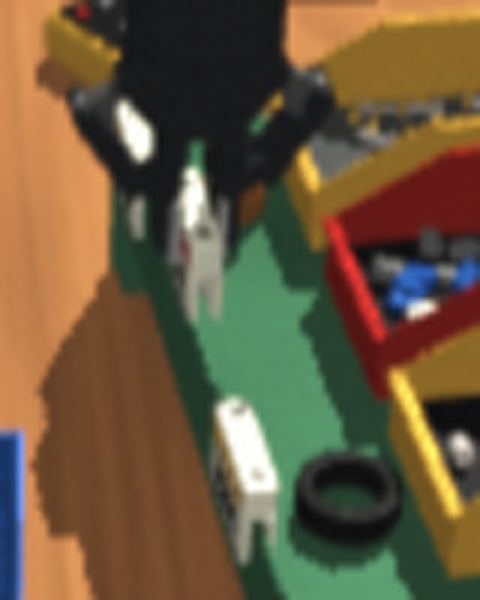

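```bash
python3 - <<'E'
from h import *
s,d=load('side'); hsv=cv2.cvtColor(s,cv2.COLOR_BGR2HSV)
for r in range(186,195): print(r,hsv[r,298:312,1].tolist())
print()
for r in range(224,236): print(r,hsv[r,306:320,1].tolist())
m=ctrl.camera_model('side'); a=np.radians(6)
def pr(p): c=np.array(m['R'])@p+m['t']; u=np.array(m['mtx'])@(c/c[2]); return u[:2].round(1)
ux=np.array([np.cos(a),np.sin(a),0]); uy=np.array([-np.sin(a),np.cos(a),0])
for nm,c in (('held',[.5863,.054,.1474]),('mounted',[.5996,-.0747,.104])):
    print(nm,[pr(np.array(c)-.032*uy+u*ux).tolist() for u in(-.008,-.004,.004,.008)])
E
```

```text
186 [51, 21, 31, 34, 31, 29, 31, 32, 33, 74, 105, 107, 108, 107]
187 [77, 26, 30, 34, 30, 28, 33, 31, 34, 79, 106, 109, 109, 108]
188 [89, 38, 30, 32, 31, 30, 31, 33, 34, 89, 109, 108, 110, 110]
189 [96, 49, 27, 31, 33, 53, 37, 31, 36, 93, 110, 108, 110, 109]
190 [107, 67, 28, 31, 36, 77, 49, 33, 37, 93, 110, 108, 110, 110]
191 [105, 88, 32, 29, 36, 86, 62, 34, 45, 99, 108, 107, 112, 108]
192 [104, 96, 44, 34, 40, 91, 90, 44, 50, 101, 112, 109, 111, 108]
193 [104, 102, 80, 48, 58, 101, 104, 83, 76, 106, 110, 110, 110, 109]
194 [101, 107, 100, 95, 99, 107, 108, 108, 106, 106, 108, 111, 108, 109]

224 [49, 22, 50, 77, 52, 32, 31, 31, 31, 33, 76, 106, 107, 87]
225 [65, 27, 31, 36, 33, 30, 31, 31, 29, 33, 77, 106, 109, 91]
226 [103, 32, 27, 32, 31, 30, 34, 33, 31, 32, 79, 106, 108, 85]
227 [130, 42, 26, 32, 31, 32, 47, 50, 36, 33, 79, 107, 107, 101]
228 [146, 59, 26, 33, 31, 31, 57, 75, 43, 36, 90, 108, 105, 105]
229 [150, 92, 31, 31, 33, 34, 68, 86, 53, 37, 93, 108, 108, 108]
230 [151, 117, 37, 32, 31, 34, 72, 103, 82, 47, 97, 108, 112, 106]
231 [154, 144, 58, 26, 30, 36, 76, 104, 99, 82, 105, 109, 111, 105]
232 [153, 150, 91, 32, 31, 41, 84, 105, 101, 93, 108, 110, 109, 110]
233 [154, 150, 122, 46, 34, 45, 88, 107, 107, 109, 109, 109, 107, 107]
234 [156, 154, 148, 72, 58, 84, 104, 107, 110, 110, 111, 107, 108, 108]
235 [156, 156, 148, 102, 85, 109, 104, 102, 107, 112, 111, 109, 106, 108]
held [[301.1, 193.1], [302.4, 193.0], [305.0, 192.7], [306.3, 192.6]]
mounted [[309.9, 233.4], [311.3, 233.2], [314.0, 232.9], [315.4, 232.8]]
```

In the side view the held holder and the mounted one both match their projections to 0.2 px, so the slot is over the lip to about 0.5 mm. I lower it slowly and watch the force.

Request:
apply_moves(rows=[0,0,0.012,0,0,0,0,0,0.024,0,0,0,0,0,0.03,0,0,0,0,0,0.035,0,0,0,0,0,0.039,0,0,0,0,0,0.039,0,0,0,0,0,0.039,0,0,0])

```text
t: 13.15
tool_pos: [0.5861, 0.0545, 0.2141]
tool_rot: [-2.099, -2.335, 0.0]
contact_force: [0.5, 0.2, -1.0]
opening: 0.0146
grip_force: 78.4
```

Request:
apply_moves(rows=[0,0,0.004,0,0,0,0,0,0.008,0,0,0,0,0,0.012,0,0,0,0,0,0.012,0,0,0,0,0,0.012,0,0,0], grip_force=110)

```text
t: 13.65
tool_pos: [0.5867, 0.0545, 0.2074]
tool_rot: [-2.101, -2.336, -0.002]
contact_force: [4.5, 1.1, 1.9]
opening: 0.0141
grip_force: 109.9
```

Request:
apply_moves(rows=[0,0,0.003,0,0,0,0,0,0.006,0,0,0,0,0,0.009,0,0,0,0,0,0.012,0,0,0,0,0,0.015,0,0,0,0,0,0.015,0,0,0,0,0,0.015,0,0,0])

```text
t: 14.35
tool_pos: [0.5866, 0.0546, 0.1977]
tool_rot: [-2.1, -2.336, -0.002]
contact_force: [6.3, 0.2, 0.7]
opening: 0.0142
grip_force: 109.8
```

Request:
apply_moves(rows=[0,0,0.0015,0,0,0,0,0,0.003,0,0,0,0,0,0.004,0,0,0,0,0,0.004,0,0,0,0,0,0.004,0,0,0])

```text
t: 14.85
tool_pos: [0.5866, 0.0545, 0.1955]
tool_rot: [-2.1, -2.336, -0.002]
contact_force: [5.7, 0.6, 1.7]
opening: 0.0141
grip_force: 109.9
```

Request:
apply_moves(rows=[0,0,0.0008,0,0,0,0,0,0.0015,0,0,0,0,0,0.0015,0,0,0,0,0,0.0015,0,0,0])

```text
t: 15.25
tool_pos: [0.5867, 0.0546, 0.1952]
tool_rot: [-2.101, -2.336, -0.002]
contact_force: [5.7, 0.3, 4.1]
opening: 0.0141
grip_force: 110.2
```

Request:
apply_moves(rows=[0,0,0.001,0,0,0,0,0,0.002,0,0,0,0,0,0.002,0,0,0,0,0,0.002,0,0,0,0,0,0.002,0,0,0])

```text
t: 15.75
tool_pos: [0.5867, 0.0546, 0.1951]
tool_rot: [-2.1, -2.336, -0.002]
contact_force: [3.2, 1.2, 8.4]
opening: 0.0144
grip_force: 110.8
```

Request:
apply_moves(rows=[0,0,0.001,0,0,0,0,0,0.002,0,0,0,0,0,0.003,0,0,0,0,0,0.003,0,0,0,0,0,0.003,0,0,0,0,0,0.003,0,0,0])

```text
t: 16.35
tool_pos: [0.5868, 0.0546, 0.1951]
tool_rot: [-2.1, -2.336, -0.002]
contact_force: [-2.1, 0.7, 16.8]
opening: 0.0145
grip_force: 111.9
```

```bash
python3 - <<'E'
from h import *
goal((.586,.0542,.1951,6))
s,d=grab('side'); hsv=cv2.cvtColor(s,cv2.COLOR_BGR2HSV)
C=cloud('side',d); k=cv2.inRange(hsv,(0,0,140),(180,80,255))
q=C[(k>0)&(C[...,2]>.1)&(C[...,2]<.27)&(abs(C[...,0]-.586)<.03)&(abs(C[...,1]-.054)<.05)]; print(len(q),cv2.minAreaRect(q[:,:2].astype(np.float32)),q.min(0),q.max(0))
cv2.imwrite('pics/s6.png',cv2.resize(s[140:270,220:350],None,fx=4.6,fy=4.6,interpolation=cv2.INTER_CUBIC))
print([ctrl.get_obs()[k] for k in('t','contact_force')])
E
```

```text
t 16.35 pos [0.5868 0.0546 0.1951] F [-2.1  0.7 16.8] open 0.0145
[-0.0005, -0.0014, 0.0, 0.0004, -0.0006, 0.001] mm 1.0 deg 0.1
87 ((0.5865402817726135, 0.04940190538764), (0.02381434105336666, 0.07481668144464493), 14.623236656188965) [0.57936754 0.01551513 0.10008493] [0.607506   0.08860458 0.17743746]
[16.4, array([-2.72044036e+00,  7.44218082e-03,  1.73933908e+01])]
```

View pics/s6.png

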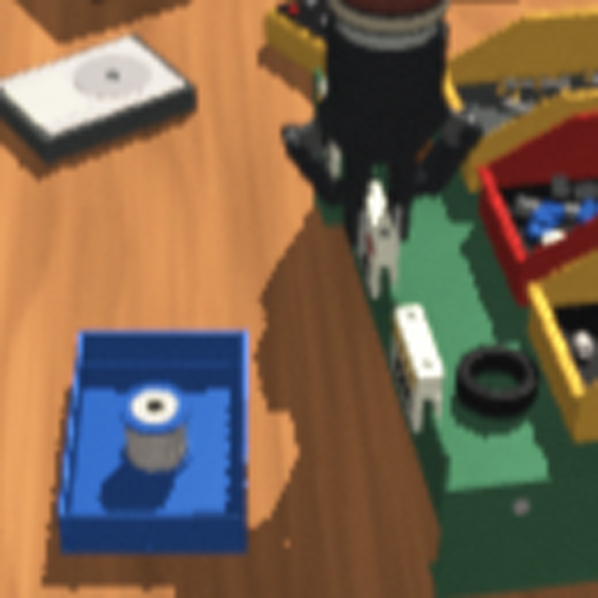

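The holder sits on the lip at the predicted home height (TCP 0.1951), with the force rising steeply to about 17 N. The reel stands in the tray. I trim the push slightly and let it settle.

Request:
apply_moves(rows=[0,0,-0.0006,0,0,0,0,0,-0.0006,0,0,0,0,0,-0.0006,0,0,0,0,0,-0.0006,0,0,0,0,0,-0.0006,0,0,0,0,0,-0.0006,0,0,0,0,0,-0.0006,0,0,0,0,0,-0.0006,0,0,0])

```text
t: 17.2
tool_pos: [0.5868, 0.0546, 0.1951]
tool_rot: [-2.1, -2.336, -0.002]
contact_force: [-1.2, -0.4, 15.1]
opening: 0.0142
grip_force: 111.9
```

```bash
python3 -c "
from station import ctrl
print(ctrl.finish_job())"
```

```text
the job is handed in; nothing more can be done
None
```

I handed the job in at 17.2 s with the solder reel standing in the blue tray and the label holder fully home on the lip in front of the red bin, card facing out, the fingers still gripping it and pressing down with about 15 N.

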